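# Crack the sealed lid of the middle-sized dry box and hold it ajar

## Robot

A 6-joint arm with a two-finger parallel gripper is mounted at the origin on a cart in front of the work surface, level with it; the furniture and walls round the work are solid. World frame = base frame: x ahead of the robot, y to its left, z up, the work surface at z = 0. Lengths are in mm, angles in rad, forces in N, time in s.
With the tool pointing down it reaches from about 300 to 775 mm from the base axis. Payload 14.6 kg.
Tool frame: the origin (TCP) lies at the very end of the fingers, on their centre line; the grasp point (between the pads) lies 19 mm behind it; z points along the fingers, y is the line along which they close (so a half turn about z gives the same grasp; the last joint's range is limited). The gripper opens to 94 mm and grips with 3 to 60 N. Pads are 16 mm wide; open, the fingers measure 119 mm over their backs; the gripper's body (75 mm by 177 mm) begins 78 mm behind the grasp point.
Start: joints at [-1.194, 0.3, 1.521, -0, 1.321, -0.067], TCP at [236.148, -496.713, 205.446] pointing down, gripper open.
Joint ranges: [-3.03, 3.03], [-0.79, 2.21], [0.23, 2.52], [-1.04, 4.18], [0, 3.07], [-2.55, 2.55]. Speed limits (rad/s): [2.22, 2.22, 2.57, 3.14, 3.14, 3.14].

## Interface

Orientations are given as [roll, pitch, yaw] about the fixed x, y, z axes, in that order (R = Rz(yaw) Ry(pitch) Rx(roll)).
In Python, from cell import manip gives the robot as it stands. The module is installed in compiled form; this text tells all that it offers.
- The arm moves only by the shell command python3 -m inch 'ROWS' [FORCE]. ROWS is JSON, a list of rows, each an object of numbers: "gripper": the opening, from 0 (shut) to 1 (fully open); "dx", "dy", "dz": the shift along the world's x, y, z in m; "wx", "wy", "wz": the turn, a rotation vector about the world's x, y, z in degrees. A call has exactly 5 rows; each row is the pose to reach, as a shift and turn from the pose commanded when the call began; what a row does not reach only later rows make up. A row lasts 1/12 s, in which the tool goes at most 41.7 mm and 7.16 degrees, less where a joint would pass 70% of its speed; a pose out of reach is approached as far as the arm can. A call with a gripper value outside its range is refused whole. The fingers move at their own pace and stop on an object; FORCE is the grip in N (left out, the last holds). Time passes only in rows, so rows that repeat a pose let the fingers close, or fill a call up. It gives the time, the measured TCP pose, the force, the opening and the grip force at its end, in the units of the state.
- manip.read_state(): the state, without advancing time (a new reading comes with each control period).
- manip.camera(name): name is "scene" or "top"; returns the picture (420x560x3 uint8, blue, green, red); there is no depth.
- manip.camera_info(name): a dict with "camera_matrix" (3x3 intrinsics, pixels), "R" (3x3) and "t" (3): a world point X has camera coordinates R X + t. Camera axes: x right, y down, z forward; pixel columns grow to the right and rows downward; lengths in mm; the calibration is good to about 2 mm. A picture is of the moment at which its call begins. camera_info takes no time and is no camera call.
- manip.sign_off(): hands the job in; it is judged then, once.
The state is a dict: "clock": time; "joints": joint angles; "qd": joint speeds; "effort": joint torques, N m; "eef_pos": TCP position; "eef_rot": TCP orientation; "wrist_force": force on the tool from outside, world axes, zero at the start; "moment": the same for the moment, N m; "finger_gap": finger opening in mm; "finger_force": force on a finger pad.
Only numpy, scipy, OpenCV 4.12 (cv2) and the standard library are available. Lean on these libraries where they do the work, as an engineer would, in place of code of your own. Each camera call takes 0.05 s, during which the arm holds its last target. There are 200 camera calls.

## Task

Three look-alike sealed dry boxes for stone samples are screwed to the bench; the sample in the middle-sized one has to breathe. Take that box's lid by its bar handle, pull it free of its sticky rubber seal and finish while holding it only slightly open, its front edge about two centimetres above the rim; do not let go (the lid would fall shut) and do not let it fly wide open. Leave the other two boxes shut and the wax tin, the tape roll and the yellow jar where they are.

Things in the scene. Friction and masses are not known exactly. Their poses are not given: they have to be found in the camera images.
- box_small: dry box, smallest of three look-alikes: white plastic body 88 mm deep (its x) x 104 mm wide (its y) x 60 mm high, with a black rubber seal on the rim and a blue lid with a clear window; fixed to the bench (screwed foot tabs reach 17 mm out at the front and back). Origin: centre of the underside, on the bench top. x points from the front edge (handle side, towards the robot) to the hinge edge, y along the hinge, z up
- lid_small (a joint): lid hinge of the small box, rad: 0 shut, grows as the front edge rises, stop at 0.7. The axis runs along the box's y at x = +44 mm, z = 60 mm. The lid is 10 mm thick and falls shut when let go; its seal sticks as well. Leave it shut
- box_mid: dry box, middle-sized of three look-alikes, the one to open: white plastic body 112 mm deep (its x) x 132 mm wide (its y) x 60 mm high, with a black rubber seal on the rim and a blue lid with a clear window; fixed to the bench (screwed foot tabs reach 17 mm out at the front and back). Origin: centre of the underside, on the bench top. x points from the front edge (handle side, towards the robot) to the hinge edge, y along the hinge, z up
- lid_mid (a joint): lid hinge of the middle-sized box, rad: 0 shut, grows as the front edge rises (20 mm up = 0.18), stop 0.7. Axis along the box's y at x = +56, z = 60 mm. Lid 10 mm thick, 0.25 kg, falls shut when let go. The seal sticks: the pull up at the handle peaks at about 16 N with the edge 1 to 4 mm up, then it lets go suddenly (a springy arm jumps a few mm); past 8 mm 2 to 4 N carry the lid
- lid_mid_handle (a point): middle of the bar handle of the middle-sized lid: a round steel bar 10 mm thick, running along the box's y, on two 10 mm posts 60 mm apart (50 mm clear between them). With the lid shut this point is at x = -28 mm, y = 0, z = 102 mm in the box's frame: 84 mm from the hinge axis horizontally and 42 mm above it; 27 mm of free space under the bar. Its axes are the lid's
- lid_mid_edge (a point): middle of the lower front edge of the middle-sized lid; in the box's frame z = 60 mm when shut, so the opening is that z minus 60 mm. Its axes are the lid's
- box_large: dry box, largest of three look-alikes: white plastic body 136 mm deep (its x) x 160 mm wide (its y) x 60 mm high, with a black rubber seal on the rim and a blue lid with a clear window; fixed to the bench (screwed foot tabs reach 17 mm out at the front and back). Origin: centre of the underside, on the bench top. x points from the front edge (handle side, towards the robot) to the hinge edge, y along the hinge, z up
- lid_large (a joint): lid hinge of the large box, rad: 0 shut, grows as the front edge rises, stop at 0.7. The axis runs along the box's y at x = +68 mm, z = 60 mm. The lid is 10 mm thick and falls shut when let go; its seal sticks as well. Leave it shut
- wax_tin: bystander: round low wax tin, white metal lid, 67 mm across, 44 mm high, loose; origin at the centre of its underside
- masking_tape: bystander: roll of pale yellow tape lying flat, 100 mm across, 25 mm high, loose; origin at the centre of its underside
- jar_yellow: bystander: yellow jar with a black screw lid, 58 mm across, 60 mm high, loose; origin at the centre of its underside

How it is judged:
By the outcome, as a careful person would: the job done as asked, in the order asked, and still so for the second after the job is handed in, while the arm keeps its last pose, push and grip.
It also fails if it takes over 29 s, if anything falls off the work surface, if the arm or the gripper's body presses on something with over 40 N, if the wrist force passes 120 N, or if a joint passes its speed limit or range.

## Working session

There is one attempt and no reset: what is moved stays moved. The work goes in short steps, Python scripts to look and compute and a shell command to move; the robot and the scene stay as the last step left them, time stands still between calls to the robot, and variables do not carry over. Pictures are saved under pics/ and viewed, at most 10 in all, crops included, and the job is handed in when it is done.

```bash
mkdir -p pics; python3 - <<'E'
from cell import manip
import cv2
for n in("top","scene"):
    cv2.imwrite(f"pics/{n}0.png",manip.camera(n))
    i=manip.camera_info(n);print(n,i["camera_matrix"],i["R"],i["t"])
s=manip.read_state();print(s)
E
```

```text
top [[497.25023755   0.         271.59741918]
 [  0.         497.25023755 208.39985975]
 [  0.           0.           1.        ]] [[ 2.17466346e-02 -9.99763421e-01  4.30779652e-04]
 [-9.97289805e-01 -2.17231172e-02 -7.02933148e-02]
 [ 7.02860428e-02  1.09903088e-03 -9.97526272e-01]] [ -29.38161018  595.30870369 1389.6353872 ]
scene [[505.02325505   0.         284.75323399]
 [  0.         505.02325505 210.71412919]
 [  0.           0.           1.        ]] [[ 0.91030074 -0.41386386  0.00832275]
 [-0.17792071 -0.40933538 -0.89486802]
 [ 0.37376032  0.81311823 -0.44625325]] [-525.46892229  204.01857678 1079.03640194]
{'clock': 0.1, 'joints': array([-1.19364005e+00,  3.00421598e-01,  1.52152461e+00, -3.89576871e-05,
        1.32072735e+00, -6.65937642e-02]), 'qd': array([ 0.00131   , -0.00266607, -0.00040097,  0.0018873 ,  0.00050878,
        0.00132453]), 'effort': array([ 1.24575065e-03, -5.32644618e+01, -3.53283978e+01,  7.10185105e-02,
        2.34759471e-02, -6.68941084e-05]), 'eef_pos': array([ 236.03127673, -496.50573468,  204.93738079]), 'eef_rot': array([-3.14051163e+00, -3.42764997e-05,  4.43759685e-01]), 'wrist_force': array([0.4315252 , 0.41865333, 0.3133204 ]), 'moment': array([0.00055812, 0.02245121, 0.01226062]), 'finger_force': 0.0, 'finger_gap': 94.11811751129592}
```

View pics/top0.png

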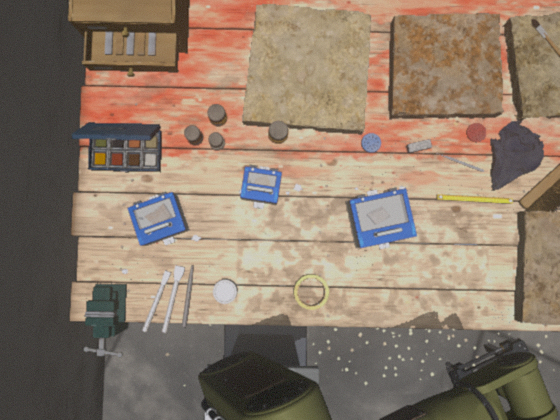

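View pics/scene0.png

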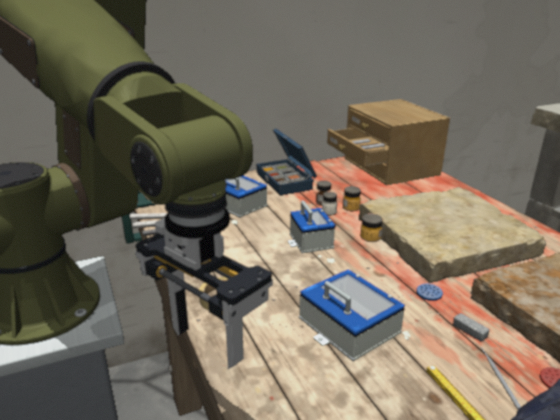

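The top view shows the small box at about (261,185), the large one at (382,217), and the left box at (158,218), which should be the middle-sized one. Its handle is near (158,229). In the scene view the left box is partly hidden by the arm. I'll measure the lids now.

```bash
cat > h.py <<'E'
import numpy as np,cv2
from cell import manip
def ray(n,u,v,z):
    i=manip.camera_info(n);K,R,t=map(np.array,(i["camera_matrix"],i["R"],i["t"]))
    c=-R.T@t;d=R.T@np.linalg.inv(K)@[u,v,1];return c+d*(z-c[2])/d[2]
def proj(n,X):
    i=manip.camera_info(n);K,R,t=map(np.array,(i["camera_matrix"],i["R"],i["t"]))
    p=K@(R@np.array(X,float)+t);return p[:2]/p[2]
E
python3 - <<'E'
from h import *
im=cv2.imread("pics/top0.png");h=cv2.cvtColor(im,cv2.COLOR_BGR2HSV)
m=cv2.inRange(h,(105,140,60),(125,255,255))
m=cv2.morphologyEx(m,cv2.MORPH_CLOSE,np.ones((3,3)))
for c in cv2.findContours(m,cv2.RETR_EXTERNAL,cv2.CHAIN_APPROX_NONE)[0]:
    if cv2.contourArea(c)<300: continue
    b=cv2.boxPoints(cv2.minAreaRect(c))
    P=np.array([ray("top",*p,70)[:2] for p in b]);print(b.round(1).tolist(),P.round().tolist(),P.mean(0).round(1),
      np.linalg.norm(P[1]-P[0]).round(),np.linalg.norm(P[2]-P[1]).round(),[np.degrees(np.arctan2(*(P[k+1]-P[k])[::-1])).round(1) for k in (0,1)])
cv2.imwrite("pics/crop1.png",cv2.resize(im[180:260,110:210],(800,640)[0:2],interpolation=cv2.INTER_CUBIC)[:600])
E
```

```text
[[127.9000015258789, 206.6999969482422], [172.0, 192.0], [184.5, 229.5], [140.39999389648438, 244.1999969482422]] [[588.0, 377.0], [632.0, 258.0], [529.0, 220.0], [487.0, 339.0]] [559.1 298.3] 127.0 109.0 [np.float64(-70.2), np.float64(-159.7)]
[[350.5, 200.5], [405.6000061035156, 189.0], [415.29998779296875, 235.3000030517578], [360.1000061035156, 246.8000030517578]] [[619.0, -232.0], [654.0, -383.0], [527.0, -410.0], [493.0, -260.0]] [ 573.1 -321.3] 155.0 129.0 [np.float64(-77.0), np.float64(-168.1)]
[[240.6999969482422, 196.6999969482422], [245.3000030517578, 167.10000610351562], [280.6000061035156, 172.60000610351562], [276.1000061035156, 202.1999969482422]] [[623.0, 69.0], [705.0, 58.0], [692.0, -39.0], [610.0, -28.0]] [657.2  15. ] 83.0 98.0 [np.float64(-7.2), np.float64(-97.6)]
```

View pics/crop1.png

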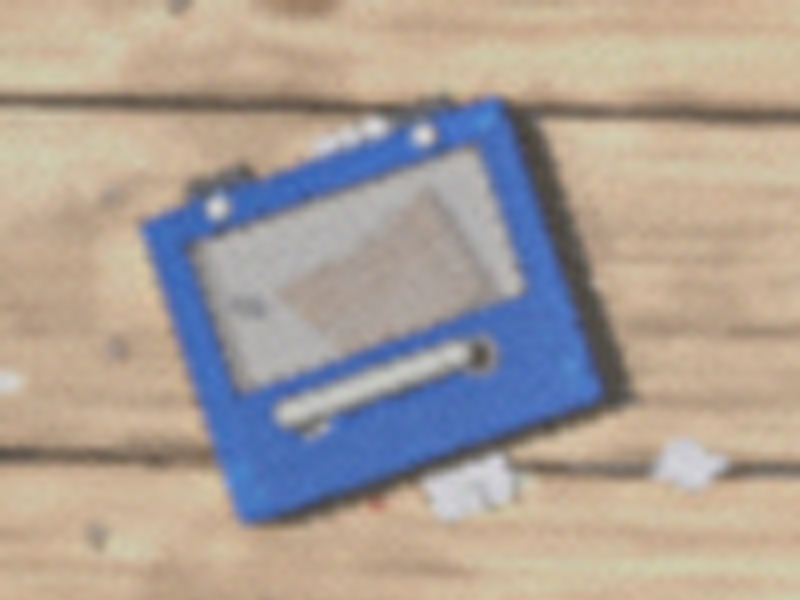

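The crop shows the mid lid with its bar running from about (275,412) to (495,350) in crop pixels, and the hinge at the upper edge. The box is at about (559,298) with a yaw near 20°. I'll swing over to it and work out the handle position from the bar at the same time.

```bash
python3 - <<'E'
from h import *
P=[ray("top",110+(x+.5)/8-.5,180+(y+.5)/8-.5,106) for x,y in((283,412),(480,353))]
print(np.round(P,1),np.round((P[0]+P[1])/2,1),np.degrees(np.arctan2(*(P[0]-P[1])[:2][::-1]))-90)
c=np.array([559.1,298.3])
for a in(18,19,20): print(a,c-28*np.array([np.cos(np.radians(a)),np.sin(np.radians(a))]))
E
```

```text
[[522.1 318.6 106. ]
 [543.2 253.9 106. ]] [532.7 286.2 106. ] 17.994198836439054
18 [532.47041754 289.64752416]
19 [532.62547988 289.18409168]
20 [532.78860662 288.72343599]
```

```bash
python3 -m inch '[{"dx":0.012,"dy":0.03,"dz":0.01,"wz":6,"gripper":1},{"dx":0.026,"dy":0.068,"dz":0.02,"wz":12,"gripper":1},{"dx":0.040,"dy":0.106,"dz":0.02,"wz":18,"gripper":1},{"dx":0.054,"dy":0.144,"dz":0.02,"wz":24,"gripper":1},{"dx":0.068,"dy":0.182,"dz":0.02,"wz":30,"gripper":1}]' 20
```

```text
validation failed for argument at $[0]...
```

```bash
python3 -m inch '[{"dx":0.014,"dy":0.038,"wz":6,"gripper":1},{"dx":0.028,"dy":0.076,"wz":12,"gripper":1},{"dx":0.042,"dy":0.114,"wz":18,"gripper":1},{"dx":0.056,"dy":0.152,"wz":24,"gripper":1},{"dx":0.070,"dy":0.190,"wz":30,"gripper":1}]'
```

```text
validation failed for argument at $[0]...
```

```bash
python3 -m inch '[{"dx":0.014,"dy":0.038,"wz":6,"gripper":1},{"dx":0.028,"dy":0.076,"wz":12,"gripper":1},{"dx":0.042,"dy":0.114,"wz":18,"gripper":1},{"dx":0.056,"dy":0.152,"wz":24,"gripper":1},{"dx":0.070,"dy":0.190,"wz":25,"gripper":1}]'
```

```text
validation failed for argument at $[0]...
```

```bash
python3 -m inch '[{"dx":0.012,"dy":0.03,"dz":0.01,"wx":0,"wy":0,"wz":6,"gripper":1},{"dx":0.026,"dy":0.068,"dz":0.02,"wx":0,"wy":0,"wz":12,"gripper":1},{"dx":0.040,"dy":0.106,"dz":0.02,"wx":0,"wy":0,"wz":18,"gripper":1},{"dx":0.054,"dy":0.144,"dz":0.02,"wx":0,"wy":0,"wz":24,"gripper":1},{"dx":0.068,"dy":0.182,"dz":0.02,"wx":0,"wy":0,"wz":30,"gripper":1}]' 20
```

```text
clock: 0.52
eef_pos: [304.2, -312.9, 225.3]
eef_rot: [-3.141, -0.0, 0.972]
wrist_force: [1.0, -0.3, 0.1]
finger_gap: 94.1
finger_force: 0.0
```

```bash
python3 -m inch '[{"dx":0.014,"dy":0.038,"dz":0,"wx":0,"wy":0,"wz":6,"gripper":1},{"dx":0.028,"dy":0.076,"dz":0,"wx":0,"wy":0,"wz":12,"gripper":1},{"dx":0.042,"dy":0.114,"dz":0,"wx":0,"wy":0,"wz":18,"gripper":1},{"dx":0.056,"dy":0.152,"dz":0,"wx":0,"wy":0,"wz":24,"gripper":1},{"dx":0.070,"dy":0.190,"dz":0,"wx":0,"wy":0,"wz":30,"gripper":1}]'
python3 -m inch '[{"dx":0.014,"dy":0.038,"dz":0,"wx":0,"wy":0,"wz":6,"gripper":1},{"dx":0.028,"dy":0.076,"dz":0,"wx":0,"wy":0,"wz":12,"gripper":1},{"dx":0.042,"dy":0.114,"dz":0,"wx":0,"wy":0,"wz":18,"gripper":1},{"dx":0.056,"dy":0.152,"dz":0,"wx":0,"wy":0,"wz":23,"gripper":1},{"dx":0.070,"dy":0.190,"dz":0,"wx":0,"wy":0,"wz":23,"gripper":1}]'
python3 -m inch '[{"dx":0.014,"dy":0.038,"dz":0,"wx":0,"wy":0,"wz":0,"gripper":1},{"dx":0.028,"dy":0.076,"dz":0,"wx":0,"wy":0,"wz":0,"gripper":1},{"dx":0.042,"dy":0.114,"dz":0,"wx":0,"wy":0,"wz":0,"gripper":1},{"dx":0.056,"dy":0.152,"dz":0,"wx":0,"wy":0,"wz":0,"gripper":1},{"dx":0.070,"dy":0.190,"dz":0,"wx":0,"wy":0,"wz":0,"gripper":1}]'
```

```text
clock: 0.93
eef_pos: [374.2, -122.7, 225.5]
eef_rot: [3.141, 0.0, 1.496]
wrist_force: [0.4, -0.5, 0.1]
finger_gap: 94.1
finger_force: 0.0
clock: 1.35
eef_pos: [444.2, 67.5, 225.4]
eef_rot: [-3.142, 0.0, 1.898]
wrist_force: [0.7, -0.9, 0.1]
finger_gap: 93.8
finger_force: 0.0
clock: 1.77
eef_pos: [514.3, 257.4, 225.1]
eef_rot: [-3.141, 0.0, 1.893]
wrist_force: [1.3, -0.6, 0.1]
finger_gap: 94.3
finger_force: 0.0
```

```bash
python3 -m inch '[{"dx":0.0185,"dy":0.0305,"dz":0,"wx":0,"wy":0,"wz":0,"gripper":0.7},{"dx":0.0185,"dy":0.0305,"dz":-0.035,"wx":0,"wy":0,"wz":0,"gripper":0.7},{"dx":0.0185,"dy":0.0305,"dz":-0.070,"wx":0,"wy":0,"wz":0,"gripper":0.7},{"dx":0.0185,"dy":0.0305,"dz":-0.095,"wx":0,"wy":0,"wz":0,"gripper":0.7},{"dx":0.0185,"dy":0.0305,"dz":-0.095,"wx":0,"wy":0,"wz":0,"gripper":0.7}]'
python3 - <<'E'
from h import *
im=manip.camera("scene")
cv2.imwrite("pics/s1.png",cv2.resize(im[120:260,150:350],(800,560),interpolation=cv2.INTER_CUBIC))
print(proj("scene",[532.7,288,102]),proj("scene",manip.read_state()["eef_pos"]))
E
```

```text
clock: 2.18
eef_pos: [530.3, 284.9, 124.6]
eef_rot: [-3.132, 0.001, 1.893]
wrist_force: [-0.4, -0.2, -1.2]
finger_gap: 66.8
finger_force: 0.0
[230.04500154 176.30967859] [229.59927434 168.26951002]
```

View pics/s1.png

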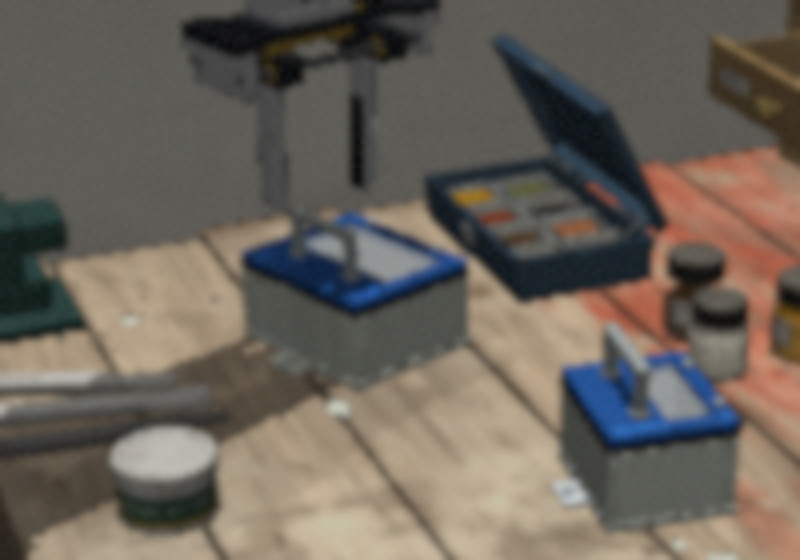

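The fingers straddle the bar. The bar's middle is at crop (322,227), which is pixel (230.5,176.7) and agrees with the estimate of (230,176.3). I'll go down and close.

```bash
python3 -m inch '[{"dx":0,"dy":0,"dz":-0.010,"wx":0,"wy":0,"wz":0,"gripper":0.7},{"dx":0,"dy":0,"dz":-0.025,"wx":0,"wy":0,"wz":0,"gripper":0.7},{"dx":0,"dy":0,"dz":-0.040,"wx":0,"wy":0,"wz":0,"gripper":0.7},{"dx":0,"dy":0,"dz":-0.045,"wx":0,"wy":0,"wz":0,"gripper":0.7},{"dx":0,"dy":0,"dz":-0.045,"wx":0,"wy":0,"wz":0,"gripper":0.7}]'
python3 -m inch '[{"dx":0,"dy":0,"dz":0,"wx":0,"wy":0,"wz":0,"gripper":0.7},{"dx":0,"dy":0,"dz":0,"wx":0,"wy":0,"wz":0,"gripper":0.6},{"dx":0,"dy":0,"dz":0,"wx":0,"wy":0,"wz":0,"gripper":0.5},{"dx":0,"dy":0,"dz":0,"wx":0,"wy":0,"wz":0,"gripper":0.4},{"dx":0,"dy":0,"dz":0,"wx":0,"wy":0,"wz":0,"gripper":0.35}]'
```

```text
clock: 2.65
eef_pos: [532.8, 285.7, 85.7]
eef_rot: [3.142, -0.0, 1.892]
wrist_force: [0.1, 0.2, -0.7]
finger_gap: 65.7
finger_force: 0.0
clock: 3.07
eef_pos: [532.8, 285.9, 85.9]
eef_rot: [3.141, -0.0, 1.892]
wrist_force: [-0.2, -0.4, -0.3]
finger_gap: 42.9
finger_force: 0.0
```

```bash
python3 -m inch '[{"dx":0,"dy":0.001,"dz":-0.003,"wx":0,"wy":0,"wz":0,"gripper":0.3},{"dx":0,"dy":0.001,"dz":-0.003,"wx":0,"wy":0,"wz":0,"gripper":0.24},{"dx":0,"dy":0.001,"dz":-0.003,"wx":0,"wy":0,"wz":0,"gripper":0.18},{"dx":0,"dy":0.001,"dz":-0.003,"wx":0,"wy":0,"wz":0,"gripper":0.12},{"dx":0,"dy":0.001,"dz":-0.003,"wx":0,"wy":0,"wz":0,"gripper":0.08}]' 10
python3 -m inch '[{"dx":0,"dy":0,"dz":0,"wx":0,"wy":0,"wz":0,"gripper":0},{"dx":0,"dy":0,"dz":0,"wx":0,"wy":0,"wz":0,"gripper":0},{"dx":0,"dy":0,"dz":0,"wx":0,"wy":0,"wz":0,"gripper":0},{"dx":0,"dy":0,"dz":0,"wx":0,"wy":0,"wz":0,"gripper":0},{"dx":0,"dy":0,"dz":0,"wx":0,"wy":0,"wz":0,"gripper":0}]' 10
```

```text
clock: 3.48
eef_pos: [533.4, 287.0, 82.6]
eef_rot: [3.139, -0.0, 1.892]
wrist_force: [17.7, 7.0, -12.2]
finger_gap: 9.6
finger_force: 9.9
clock: 3.9
eef_pos: [533.6, 287.1, 82.5]
eef_rot: [3.139, -0.0, 1.892]
wrist_force: [8.4, 3.8, -5.7]
finger_gap: 9.6
finger_force: 10.0
```

```bash
python3 -m inch '[{"dx":0.0007,"dy":0.0002,"dz":0,"wx":0,"wy":0,"wz":0,"gripper":0},{"dx":0.0007,"dy":0.0002,"dz":-0.0004,"wx":0,"wy":0,"wz":0,"gripper":0},{"dx":0.0007,"dy":0.0002,"dz":-0.0004,"wx":0,"wy":0,"wz":0,"gripper":0},{"dx":0.0007,"dy":0.0002,"dz":0,"wx":0,"wy":0,"wz":0,"gripper":0},{"dx":0.0007,"dy":0.0002,"dz":0,"wx":0,"wy":0,"wz":0,"gripper":0}]' 55
python3 -m inch '[{"dx":0.0003,"dy":0.0001,"dz":0.001,"wx":-0.2,"wy":0.6,"wz":0,"gripper":0},{"dx":0.0006,"dy":0.0002,"dz":0.002,"wx":-0.4,"wy":1.3,"wz":0,"gripper":0},{"dx":0.0009,"dy":0.0003,"dz":0.003,"wx":-0.6,"wy":1.9,"wz":0,"gripper":0},{"dx":0.0012,"dy":0.0004,"dz":0.004,"wx":-0.8,"wy":2.6,"wz":0,"gripper":0},{"dx":0.0015,"dy":0.0005,"dz":0.005,"wx":-1.1,"wy":3.2,"wz":0,"gripper":0}]'
```

```text
clock: 4.32
eef_pos: [533.7, 287.1, 82.5]
eef_rot: [3.14, -0.0, 1.892]
wrist_force: [5.6, 3.2, -1.2]
finger_gap: 8.3
finger_force: 54.9
clock: 4.73
eef_pos: [534.4, 287.4, 86.2]
eef_rot: [-3.08, 0.0, 1.892]
wrist_force: [4.4, 2.7, -7.2]
finger_gap: 8.4
finger_force: 54.9
```

```bash
python3 -m inch '[{"dx":0.0006,"dy":0.0002,"dz":0.002,"wx":-0.4,"wy":1.3,"wz":0,"gripper":0},{"dx":0.0014,"dy":0.0004,"dz":0.004,"wx":-0.9,"wy":2.6,"wz":0,"gripper":0},{"dx":0.0022,"dy":0.0007,"dz":0.006,"wx":-1.3,"wy":3.9,"wz":0,"gripper":0},{"dx":0.0022,"dy":0.0007,"dz":0.006,"wx":-1.3,"wy":3.9,"wz":0,"gripper":0},{"dx":0.0022,"dy":0.0007,"dz":0.006,"wx":-1.3,"wy":3.9,"wz":0,"gripper":0}]'
python3 -m inch '[{"dx":0.0005,"dy":0.0002,"dz":0.0012,"wx":-0.3,"wy":0.8,"wz":0,"gripper":0},{"dx":0.0010,"dy":0.0003,"dz":0.0024,"wx":-0.6,"wy":1.7,"wz":0,"gripper":0},{"dx":0.0015,"dy":0.0005,"dz":0.0036,"wx":-0.9,"wy":2.6,"wz":0,"gripper":0},{"dx":0.0015,"dy":0.0005,"dz":0.0036,"wx":-0.9,"wy":2.6,"wz":0,"gripper":0},{"dx":0.0015,"dy":0.0005,"dz":0.0036,"wx":-0.9,"wy":2.6,"wz":0,"gripper":0}]'
python3 - <<'E'
from h import *
im=manip.camera("scene")
cv2.imwrite("pics/s2.png",cv2.resize(im[120:260,150:350],(800,560),interpolation=cv2.INTER_CUBIC))
print(manip.read_state()["wrist_force"],manip.read_state()["eef_pos"])
E
```

```text
clock: 5.15
eef_pos: [536.8, 288.4, 92.9]
eef_rot: [-3.01, 0.0, 1.893]
wrist_force: [1.8, 4.0, -6.5]
finger_gap: 8.4
finger_force: 54.9
clock: 5.57
eef_pos: [538.4, 289.0, 96.8]
eef_rot: [-2.962, 0.001, 1.893]
wrist_force: [2.3, 6.0, -6.4]
finger_gap: 8.2
finger_force: 54.9
[ 1.43627778  5.21703502 -6.83653059] [538.40678008 289.01816685  96.7762544 ]
```

View pics/s2.png

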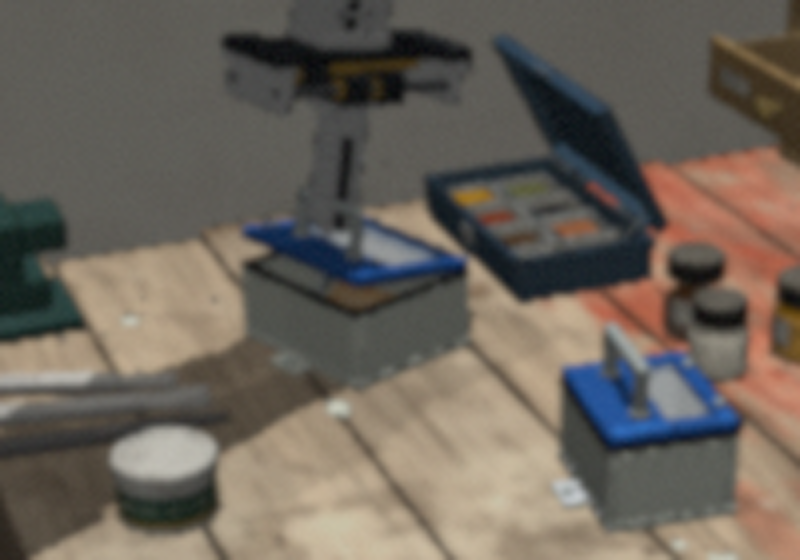

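The mid lid is held open. Its front-left corner rose from about (247,266) to (248,240) in the crop, roughly 20 mm, which agrees with the tool's rise and tilt. I'll hold for one call to check it is steady, then hand in.

```bash
python3 -m inch '[{"dx":0,"dy":0,"dz":0.0003,"wx":0,"wy":0,"wz":0,"gripper":0},{"dx":0,"dy":0,"dz":0.0003,"wx":0,"wy":0,"wz":0,"gripper":0},{"dx":0,"dy":0,"dz":0.0003,"wx":0,"wy":0,"wz":0,"gripper":0},{"dx":0,"dy":0,"dz":0.0003,"wx":0,"wy":0,"wz":0,"gripper":0},{"dx":0,"dy":0,"dz":0.0003,"wx":0,"wy":0,"wz":0,"gripper":0}]'
python3 -c "
from cell import manip
s=manip.read_state();print(s['eef_pos'],s['finger_gap'],abs(s['qd']).max());print(manip.sign_off())"
```

```text
clock: 6.03
eef_pos: [538.5, 289.1, 97.0]
eef_rot: [-2.963, 0.001, 1.893]
wrist_force: [4.3, 5.9, -7.5]
finger_gap: 8.4
finger_force: 54.9
[538.5088879  289.06136755  96.96760258] 8.365593749269829 0.002143928989042021
the job is handed in; nothing more can be done
None
```

The middle-sized box's lid is free of its seal and held by its bar handle with the front edge about 20 mm above the rim; the arm touched nothing else, and the job was handed in at about 6 s of the 29 s limit.

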